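# Cull the bent angle bracket from the frame kit

### The job

Three aluminium angle brackets stand on the black inspection plate, waiting to go onto the test rig's frame. One is bent: its upright leg leans well outward instead of standing square to its foot. Pick out the bent one and put it in the empty red reject tray, wholly inside and resting on the tray's floor, and leave the two good brackets standing where they are.

Things in the scene. Friction and masses are not known exactly. Their poses are not given: they have to be found in the camera images.
- bent_leg (a point): Bent aluminium bracket, 110 g: foot 60 x 40 x 8 mm flat on the black plate (plate top 12 mm above table), leg 8 thick, 40 wide, leaning out 40 deg, top 48 mm above the plate. Point: middle of the leg, 26 mm above the foot's underside; grip here across the 40 mm width. x: level, along the foot (foot 15 to 75 mm ahead, leg tip 19 mm behind), y: across the width, z up
- reject_tray: empty red tray, open on top, fixed to the table: 200 (x) x 150 (y) x 40 mm high outside, walls and floor 5 mm thick. Origin: centre of its underside, on the table; x along its 200 mm length, z up. A blue tray of the same size that holds passed brackets stands on the other side
- good_a_leg (a point): Good aluminium bracket A, stays where it is: foot 60 x 40 x 8 mm flat on the black plate, leg 8 thick, 40 wide, straight up to 58 mm above the plate. Point: middle of the leg, 29 mm above the plate; x: along the foot (foot from 4 mm behind to 56 mm ahead), y: across the width, z up
- good_b_leg (a point): Good aluminium bracket B, stays where it is: foot 60 x 40 x 8 mm flat on the black plate, leg 8 thick, 40 wide, straight up to 58 mm above the plate. Point: middle of the leg, 29 mm above the plate; x: along the foot (foot from 4 mm behind to 56 mm ahead), y: across the width, z up
Things that resemble listed ones, but are neither listed nor needed, are in the scene too. What is shaped like the part that bears good_a_leg but orange is not meant.

How it is judged:
By the outcome, as a careful person would: the job done as asked, in the order asked, and still so for the second after the job is handed in, with the robot touching nothing.
It also fails if it takes over 29 s, if anything falls off the work surface, if the arm or the gripper's body presses on something with over 40 N, if the wrist force passes 120 N, or if a joint passes its speed limit or range.

### The arm

A 7-joint arm with a two-finger parallel gripper is mounted at the origin on the work surface. World frame = base frame: x ahead of the robot, y to its left, z up, the work surface at z = 0. Lengths are in m, angles in rad, forces in N, time in s.
With the tool pointing down it reaches from about 0.425 to 0.925 m from the base axis. Payload 6.8 kg.
Tool frame: the origin (TCP) lies at the very end of the fingers, on their centre line; the grasp point (between the pads) lies 19 mm behind it; z points along the fingers, x is the direction in which the jaws open and shut, and the axes are right-handed (so a half turn about z gives the same grasp; the last joint's range is limited). The gripper opens to 85 mm and grips with 20 to 120 N. Pads are 22 mm wide; open, the fingers measure 114 mm over their backs; the gripper's body (76 mm by 85 mm) begins 54 mm behind the grasp point. The pads swing forward as they close: fully open they stand 13 mm farther back than shut.
Start: joints at [-0.108, 0.477, 0.022, 1.555, -0.011, 1.109, -0.083], TCP at [0.675, 0, 0.231] pointing down, gripper open.
Joint ranges: [-2.96, 2.96], [-0.34, 2.1], [-1.41, 1.46], [0.24, 2.44], [-1.37, 4.51], [0.17, 1.92], [-2.96, 2.96]. Speed limits (rad/s): [2.39, 2.39, 3.14, 3.14, 3.14, 3.14, 3.14].

### API

Orientations are given as a unit quaternion [w, x, y, z].
In Python, from station import get_obs, read_camera, calibration, hand_in, recognise, outline_of, place_of gives the robot as it stands.
- The arm moves only by the tool move_arm, never from a script. Its argument "steps" is a list of rows, each an object with "fingers": the finger opening in mm, from 0 to 85.4; "translation": the shift along the world's x, y, z in mm, a list of three; "turn": the turn about the world's z in rad. In form: [{"fingers": fingers, "translation": [dx, dy, dz], "turn": turn}, ...]. A call has 1 to 10 rows; each row shifts and turns the commanded pose from where the row before left it; what a row does not reach is not made up. A row lasts 1/8 s, in which the tool goes at most 62.5 mm and 10.7 degrees, less where a joint would pass 70% of its speed; a pose out of reach is approached as far as the arm can. A call with a gripper value outside its range is refused whole. The fingers move at their own pace and stop on an object; "newtons" is the grip in N (left out, the last holds). Time passes only in rows, so rows that do not move let the fingers close. It gives the time, the measured TCP pose, the force and the opening at its end, in the units of the state.
- get_obs(): the state, without advancing time (a new reading comes with each control period).
- read_camera(name): name is "scene" or "side" or "wrist"; returns the picture (480x640x3 uint8, blue, green, red); there is no depth.
- calibration(name): a dict with "camera_matrix" (3x3 intrinsics, pixels), "rvec" (rotation vector, rad) and "tvec" (3), from world to camera coordinates, as OpenCV has them. Camera axes: x right, y down, z forward; pixel columns grow to the right and rows downward; lengths in m; the calibration is good to about 2 mm. A picture is of the moment at which its call begins: read the wrist's pose just before it. calibration takes no time and is no camera call; for the wrist camera it gives the pose at the moment of the call.
- hand_in(): hands the job in, once; it reports no verdict.
Trained networks look in the newest picture that a camera, given by its name, has taken for a name from the list of things; names that differ only in an ending like _2 or _b are one class to them, and where a whole thing is asked for, a point or a joint stands for the part that bears it (a point fixed in the world has none). Each returns a list of dicts, best first, with "conf" (0 to 1); they miss things now and then, are a little off and sometimes report something else, mostly with a low value. They report only what shows in the picture. A call takes as long as a camera call. They do not tell look-alikes from the thing itself.
- recognise(camera, name): "xy" ([column, row] in pixels, amid what is visible of it).
- outline_of(camera, name): "mask" (480x640 bool, what is visible of it) and "xy" ([column, row] in pixels, amid what is visible of it).
- place_of(camera, name): "xy" ([column, row] in pixels: a listed point, or the origin of a listed thing).
The state is a dict: "t": time; "q": joint angles; "joint_vel": joint speeds; "joint_torque": joint torques, N m; "eef_pos": TCP position; "tool_rot": TCP orientation; "contact_force": force on the tool from outside, world axes, zero at the start; "torque": the same for the moment, N m; "gripper_width": opening from 0.0 (shut) to 1.0 (fully open).
Only numpy, scipy, OpenCV 4.12 (cv2) and the standard library are available. Lean on these libraries where they do the work, as an engineer would, in place of code of your own. Each camera call takes 0.05 s, during which the arm holds its last target.

## Working session

There is one attempt and no reset: what is moved stays moved. The work goes in short steps, Python scripts to look and compute and a tool call to move; the robot and the scene stay as the last step left them, time stands still between calls to the robot, and variables do not carry over. Pictures are saved under pics/ and viewed, and the job is handed in when it is done.

Besides the shell and the picture viewer there is one more tool, called after ">>>" by a JSON object that holds its "name" and its "arguments". move_arm: Moves the arm, as the interface text tells. Its arguments: {"type":"object","properties":{"steps":{"type":"array"},"newtons":{"type":"number"}},"required":["steps"]}

```bash
mkdir -p pics
cat > h.py <<'E'
import numpy as np,cv2
from station import *
def cal(n):
    c=calibration(n);K=np.array(c["camera_matrix"]);R=cv2.Rodrigues(np.array(c["rvec"],float))[0];t=np.array(c["tvec"],float).ravel();return K,R,t
def ray(n,uv):
    K,R,t=cal(n);d=R.T@np.linalg.inv(K)@np.array([uv[0],uv[1],1.]);return -R.T@t,d
def atz(n,uv,z):
    o,d=ray(n,uv);return o+d*(z-o[2])/d[2]
def proj(n,p):
    K,R,t=cal(n);q=K@(R@np.array(p)+t);return q[:2]/q[2]
E
python3 - <<'E'
from h import *
for n in("scene","side","wrist"):
    cv2.imwrite(f"pics/{n}0.png",read_camera(n))
for n in("scene","side"):
    for k in("bent_leg","good_a_leg","reject_tray"):
        print(n,k,[(np.round(d["xy"]),round(d["conf"],2)) for d in place_of(n,k)])
print(get_obs())
E
```

```text
scene bent_leg [(array([390., 230.]), 0.92)]
scene good_a_leg [(array([389., 166.]), 0.9), (array([191., 279.]), 0.72), (array([348., 269.]), 0.64), (array([342., 192.]), 0.61)]
scene reject_tray [(array([460., 213.]), 0.66)]
side bent_leg [(array([306., 194.]), 0.81)]
side good_a_leg [(array([366., 337.]), 0.93), (array([173., 184.]), 0.68), (array([219., 224.]), 0.61), (array([357., 223.]), 0.58)]
side reject_tray [(array([261., 153.]), 0.59)]
{'t': 0.45, 'q': array([-0.10808049,  0.4770512 ,  0.02239001,  1.55551156, -0.01150607,
        1.10931892, -0.08311717]), 'joint_vel': array([ 0.00109966, -0.00156353,  0.00037848, -0.0004084 , -0.00085219,
        0.00084654, -0.0003316 ]), 'joint_torque': array([-1.55014208e-03, -5.95706713e+01,  1.60416361e+00, -2.81208372e+01,
        1.24090444e-02,  3.04715468e-03, -1.31308920e-05]), 'eef_pos': array([ 6.74947336e-01, -5.04265795e-06,  2.31226158e-01]), 'tool_rot': array([-4.13312027e-06,  9.99999996e-01, -2.63830950e-05, -8.08712033e-05]), 'contact_force': array([-0.57777237, -0.02086651,  0.2985432 ]), 'torque': array([-0.00864068, -0.02259182,  0.0337304 ]), 'gripper_width': 0.9989169346902734}
```

View pics/scene0.png

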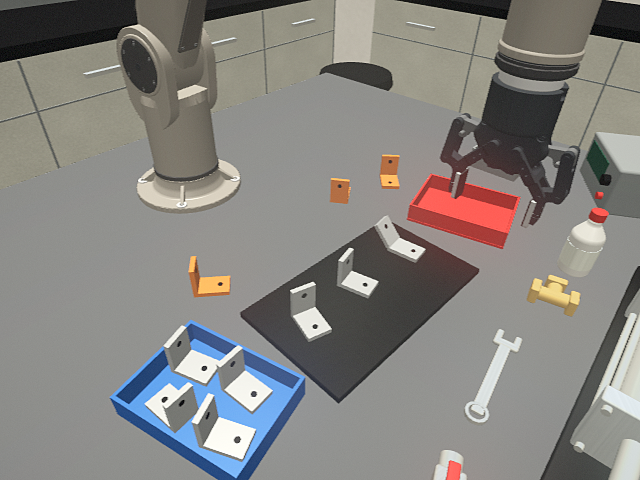

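View pics/side0.png

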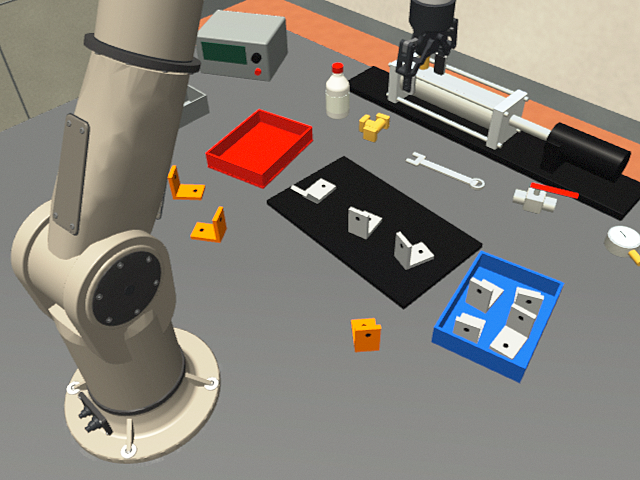

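View pics/wrist0.png

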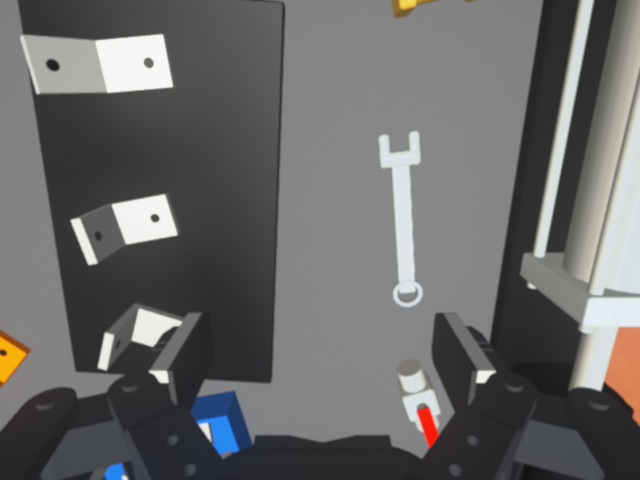

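The bent bracket is the one nearest the red tray, at scene (390,230) and wrist (100,65). The two good brackets are at scene (345,270) and (303,300). Next I'll locate the bracket and tray.

Run:
```python
from h import *
o1,d1=ray("scene",(390,230));o2,d2=ray("side",(306,194))
P=[cal(n)[0]@np.c_[cal(n)[1],cal(n)[2]] for n in("scene","side")]
X=cv2.triangulatePoints(*P,np.array([[390.],[230]]),np.array([[306.],[194]]));print("bent tri",(X[:3]/X[3]).ravel())
for uv in [(97,42),(163,35),(172,87),(106,93)]:print("wrist foot",atz("wrist",uv,.020))
print("hole",atz("wrist",(149,63),.020), atz("scene",(413,251),.02))
for uv in [(22,36),(34,93)]:print("wrist tip",atz("wrist",uv,.060))
print("wrist place",[(d["xy"],d["conf"]) for d in place_of("wrist","bent_leg")])
for d in place_of("wrist","bent_leg")[:1]:print(atz("wrist",d["xy"],.038))
print("goods",[atz("wrist",u,.07) for u in[(72,220),(94,264),(100,368),(107,332)]],[atz("wrist",u,.02) for u in[(167,195),(177,234)]])
im=read_camera("scene");cv2.imwrite("pics/zs.png",cv2.resize(im[120:280,340:540],None,fx=4,fy=4,interpolation=2)[:600])
im=read_camera("side");cv2.imwrite("pics/zd.png",cv2.resize(im[90:240,180:360],None,fx=4,fy=4,interpolation=2))
for n in("scene","side"):
    m=outline_of(n,"reject_tray")[0]["mask"].astype(np.uint8)
    c=max(cv2.findContours(m,0,2)[0],key=cv2.contourArea);a=cv2.approxPolyDP(c,6,True)[:,0];print(n,a.tolist())
    for u in a:print(u,atz(n,u,.04).round(3),atz(n,u,0).round(3))
    print("origin",[atz(n,d["xy"],0) for d in place_of(n,"reject_tray")])
```

```text
bent tri [0.47439749 0.11634204 0.03731652]
wrist foot [0.48902662 0.13685331 0.02      ]
wrist foot [0.54450524 0.14211119 0.02      ]
wrist foot [0.5470934  0.10212556 0.02      ]
wrist foot [0.48957149 0.09725683 0.02      ]
hole [0.52997762 0.12095049 0.02      ] [0.53008833 0.12058883 0.02      ]
wrist tip [0.45586826 0.13434098 0.06      ]
wrist tip [0.45553833 0.09526443 0.06      ]
wrist place [([67.2, 66.0], 0.78)]
[0.47149526 0.11661967 0.038     ]
goods [array([ 0.47099516, -0.00258428,  0.07      ]), array([ 0.48186917, -0.04136475,  0.07      ]), array([ 0.46814212, -0.14611571,  0.07      ]), array([ 0.4814127 , -0.10755809,  0.07      ])] [array([0.5310604 , 0.00808581, 0.02      ]), array([ 0.53593783, -0.03012482,  0.02      ])]
scene [[430, 174], [406, 218], [501, 248], [518, 198], [469, 183], [454, 198], [449, 179]]
[430 174] [0.422 0.366 0.04 ] [0.392 0.433 0.   ]
[406 218] [0.476 0.178 0.04 ] [0.45 0.23 0.  ]
[501 248] [0.657 0.215 0.04 ] [0.645 0.27  0.   ]
[518 198] [0.614 0.405 0.04 ] [0.599 0.475 0.   ]
[469 183] [0.508 0.391 0.04 ] [0.484 0.459 0.   ]
[454 198] [0.512 0.311 0.04 ] [0.489 0.373 0.   ]
[449 179] [0.466 0.376 0.04 ] [0.439 0.443 0.   ]
origin [array([0.52896768, 0.31940058, 0.        ])]
side [[259, 109], [207, 157], [209, 167], [264, 187], [312, 141], [312, 129]]
[259 109] [0.614 0.408 0.04 ] [0.653 0.458 0.   ]
[207 157] [0.413 0.352 0.04 ] [0.442 0.398 0.   ]
[209 167] [0.394 0.322 0.04 ] [0.423 0.366 0.   ]
[264 187] [0.428 0.188 0.04 ] [0.458 0.226 0.   ]
[312 141] [0.606 0.226 0.04 ] [0.645 0.266 0.   ]
[312 129] [0.639 0.259 0.04 ] [0.68 0.3  0.  ]
origin [array([0.53605983, 0.32123667, 0.        ])]
```

View pics/zs.png

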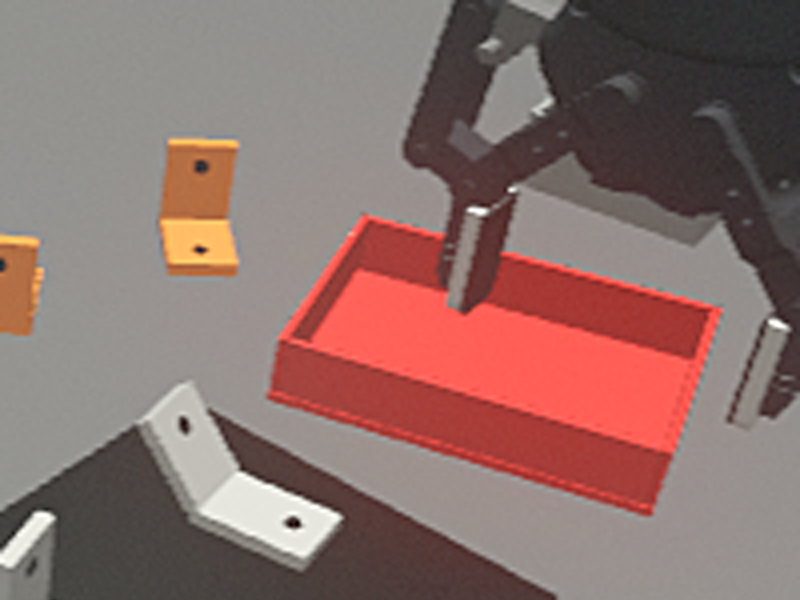

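View pics/zd.png

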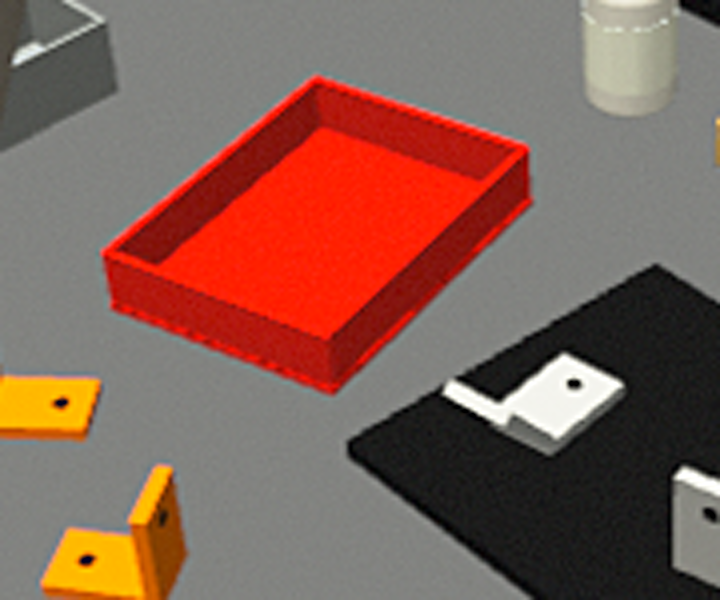

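>>> {"name": "move_arm", "arguments": {"steps": [{"fingers": 75, "translation": [-20, 12, -8], "turn": -0.15}, {"fingers": 75, "translation": [-20, 12, -10], "turn": -0.15}, {"fingers": 75, "translation": [-20, 12, -10], "turn": -0.15}, {"fingers": 75, "translation": [-20, 12, -10], "turn": -0.15}, {"fingers": 75, "translation": [-20, 12, -10], "turn": -0.15}, {"fingers": 75, "translation": [-20, 12, -10], "turn": -0.15}, {"fingers": 75, "translation": [-20, 11, -10], "turn": -0.15}, {"fingers": 75, "translation": [-20, 11, -10], "turn": -0.15}, {"fingers": 75, "translation": [-20, 11, -10], "turn": -0.15}, {"fingers": 75, "translation": [-22, 11, -10], "turn": -0.14}]}}

```text
t: 2.1
eef_pos: [0.4726, 0.1165, 0.1332]
tool_rot: [-0.0, 0.733, -0.68, 0.0]
contact_force: [0.4, -0.1, -0.7]
gripper_width: 0.879
```

Run:
```python
from h import *
for n in("wrist","side","scene"):cv2.imwrite(f"pics/{n}1.png",read_camera(n))
o=get_obs();print(o["t"],o["eef_pos"],o["tool_rot"],o["q"].round(2),o["gripper_width"])
print([proj("wrist",p) for p in[(.4725,.1162,.038),(.53,.1208,.02)]],[(d["xy"],d["conf"]) for d in place_of("wrist","bent_leg")])
```

```text
2.25 [0.47214024 0.11656862 0.13313439] [ 3.63503589e-04  7.36150689e-01 -6.76817523e-01 -2.67498903e-04] [-0.59  0.3   0.27  2.1  -0.12  0.75 -1.74] 0.8766203002589392
[array([322.20629701, 243.6843813 ]), array([322.66858467, 151.10389826])] [([322.4, 246.7], 0.65)]
```

View pics/wrist1.png

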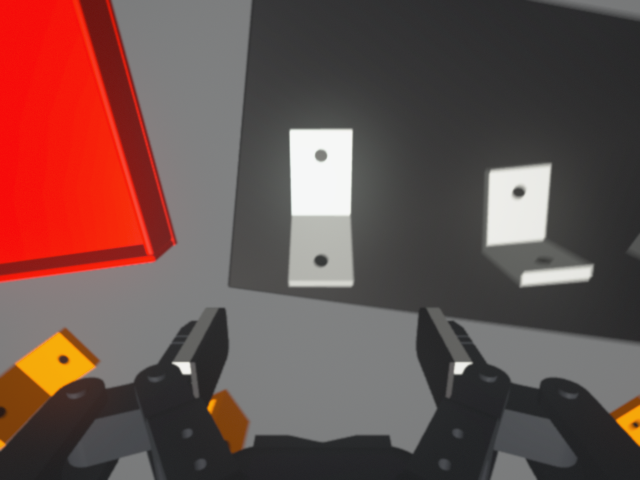

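View pics/scene1.png

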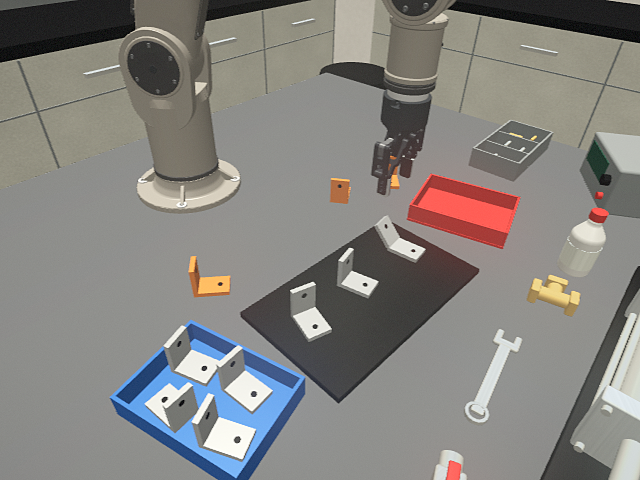

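The wrist picture shows the bent bracket square to the jaws at (321,215), midway between the fingers. An orange one shows by the left finger at (228,420), so I'll check its clearance.

Run:
```python
from h import *
for u in[(389,156),(390,187),(381,185),(400,187)]:print(u,atz("scene",u,.058).round(3),atz("scene",u,0).round(3))
for u in[(228,392),(248,415),(65,330),(99,360)]:print(u,atz("wrist",u,.058).round(3),atz("wrist",u,.0).round(3))
```

```text
(389, 156) [0.321 0.345 0.058] [ 0.264  0.442 -0.   ]
(390, 187) [0.401 0.229 0.058] [0.353 0.313 0.   ]
(381, 185) [0.382 0.222 0.058] [0.332 0.306 0.   ]
(400, 187) [0.417 0.243 0.058] [0.371 0.329 0.   ]
(228, 392) [0.368 0.172 0.058] [0.318 0.185 0.   ]
(248, 415) [0.349 0.158 0.058] [0.295 0.167 0.   ]
(65, 330) [0.407 0.278 0.058] [0.368 0.319 0.   ]
(99, 360) [0.386 0.258 0.058] [0.341 0.294 0.   ]
```

The orange brackets sit at x below 0.37, clear of the gripper. Descending to a TCP height of about 20 mm and gripping.

>>> {"name": "move_arm", "arguments": {"steps": [{"fingers": 75, "translation": [0, 0, -25], "turn": 0}, {"fingers": 75, "translation": [0, 0, -30], "turn": 0}, {"fingers": 75, "translation": [0, 0, -30], "turn": 0}, {"fingers": 75, "translation": [0, 0, -20], "turn": 0}, {"fingers": 75, "translation": [0, 0, -8], "turn": 0}, {"fingers": 30, "translation": [0, 0, 0], "turn": 0}, {"fingers": 30, "translation": [0, 0, 0], "turn": 0}, {"fingers": 30, "translation": [0, 0, 0], "turn": 0}, {"fingers": 30, "translation": [0, 0, 0], "turn": 0}], "newtons": 50}}

```text
t: 3.42
eef_pos: [0.4739, 0.1161, 0.0214]
tool_rot: [-0.001, 0.735, -0.678, 0.0]
contact_force: [-0.6, -0.3, 6.1]
gripper_width: 0.458
```

Run:
```python
from h import *
im=read_camera("wrist");cv2.imwrite("pics/wrist2.png",im)
im=read_camera("scene");cv2.imwrite("pics/zs2.png",cv2.resize(im[120:280,320:520],None,fx=3.7,fy=3.7))
o=get_obs();print(o["t"],o["eef_pos"],o["contact_force"],o["gripper_width"]*85.4)
```

```text
3.525 [0.47388036 0.11614302 0.02134571] [-0.51641125 -1.76830775  6.03379832] 39.250064626206104
```

View pics/zs2.png

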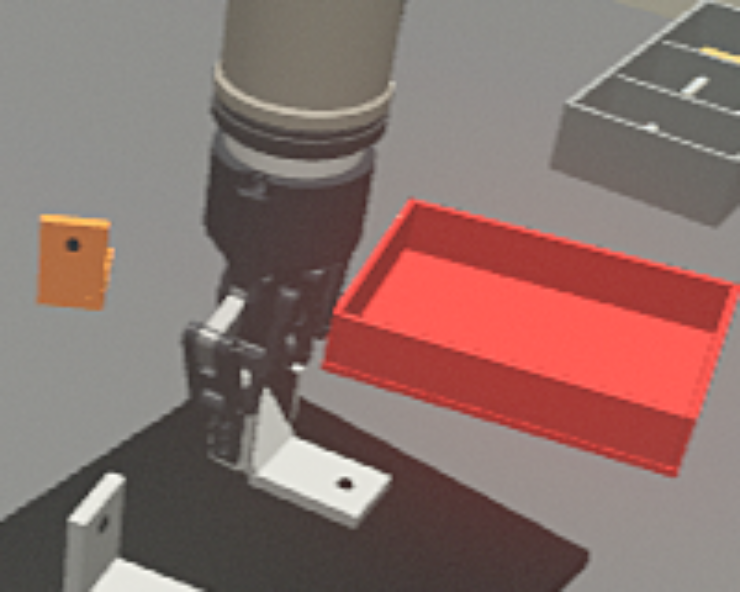

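View pics/wrist2.png

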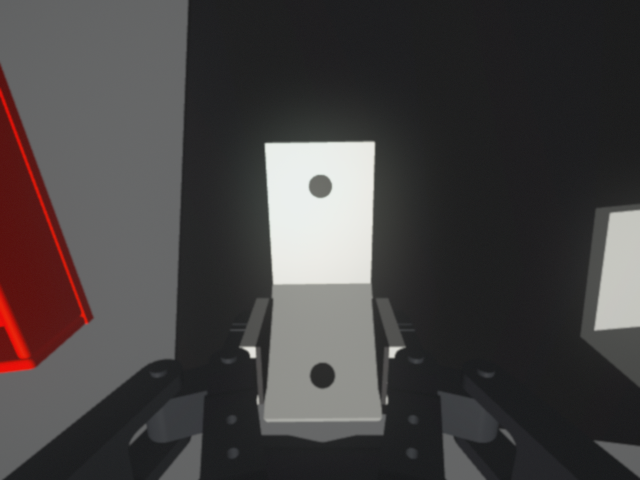

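Both pads are on the leg and the opening reads 39 mm. Lifting.

>>> {"name": "move_arm", "arguments": {"steps": [{"fingers": 30, "translation": [0, 0, 0], "turn": 0}, {"fingers": 30, "translation": [0, 0, 15], "turn": 0}, {"fingers": 30, "translation": [0, 0, 25], "turn": 0}, {"fingers": 30, "translation": [0, 0, 25], "turn": 0}, {"fingers": 30, "translation": [0, 0, 20], "turn": 0}, {"fingers": 30, "translation": [0, 0, 0], "turn": 0}], "newtons": 70}}

```text
t: 4.28
eef_pos: [0.4741, 0.1165, 0.1071]
tool_rot: [-0.002, 0.735, -0.678, 0.001]
contact_force: [0.7, 0.5, -1.1]
gripper_width: 0.456
```

Run:
```python
from h import *
im=read_camera("wrist");cv2.imwrite("pics/wrist3.png",im)
im=read_camera("scene");cv2.imwrite("pics/zs3.png",cv2.resize(im[120:280,320:520],None,fx=3.7,fy=3.7))
o=get_obs();print(o["t"],o["eef_pos"],o["contact_force"],o["gripper_width"]*85.4)
```

```text
4.375 [0.472729   0.11610431 0.1053045 ] [-0.21450668 -0.90485919 -2.54067636] 38.53998040622278
```

View pics/zs3.png

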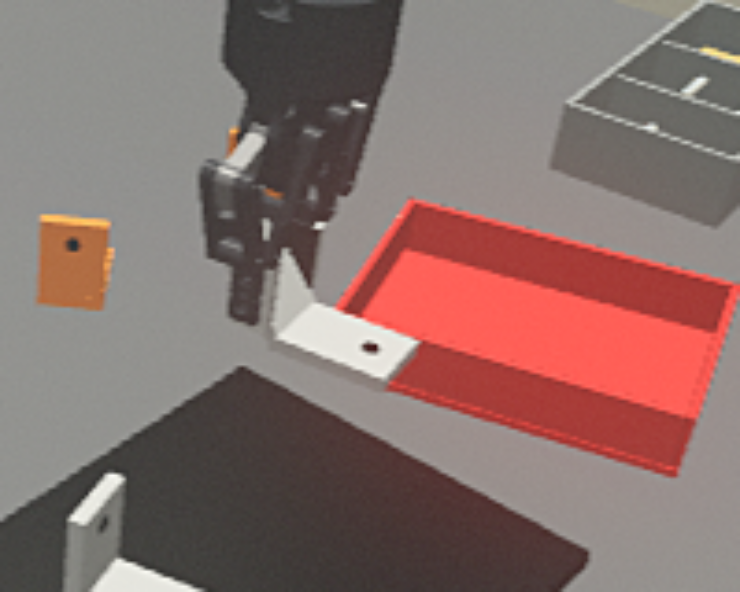

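View pics/wrist3.png

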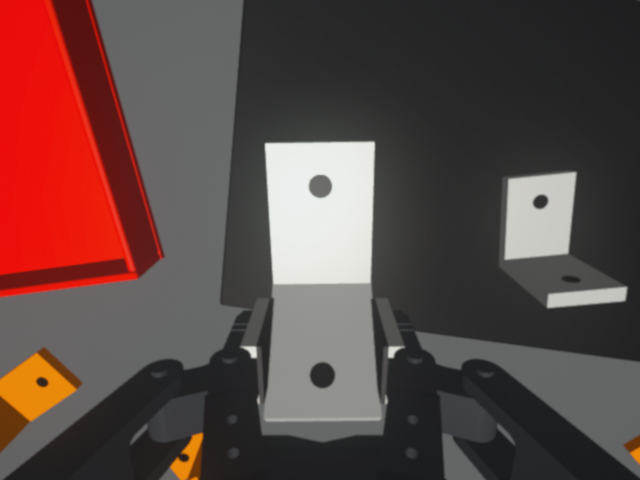

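The bracket sits unchanged in the jaws. Carrying it over the tray.

>>> {"name": "move_arm", "arguments": {"steps": [{"fingers": 30, "translation": [2, 12, 0], "turn": 0}, {"fingers": 30, "translation": [4, 24, 0], "turn": 0.02}, {"fingers": 30, "translation": [4, 28, 0], "turn": 0.02}, {"fingers": 30, "translation": [5, 30, 0], "turn": 0.02}, {"fingers": 30, "translation": [5, 30, 0], "turn": 0.02}, {"fingers": 30, "translation": [4, 28, 0], "turn": 0.02}, {"fingers": 30, "translation": [4, 26, 0], "turn": 0.02}, {"fingers": 30, "translation": [4, 18, 0], "turn": 0}, {"fingers": 30, "translation": [0, 0, 0], "turn": 0}, {"fingers": 30, "translation": [0, 0, 0], "turn": 0}]}}

```text
t: 5.62
eef_pos: [0.5049, 0.3109, 0.1051]
tool_rot: [0.001, 0.774, -0.633, 0.0]
contact_force: [0.6, -0.6, -1.5]
gripper_width: 0.45
```

Run:
```python
from h import *
im=read_camera("wrist");cv2.imwrite("pics/wrist4.png",im)
im=read_camera("side");cv2.imwrite("pics/zd4.png",cv2.resize(im[60:240,160:360],None,fx=3.3,fy=3.3))
o=get_obs();print(o["t"],o["eef_pos"],o["contact_force"],o["gripper_width"]*85.4)
```

```text
5.725 [0.50507075 0.31054936 0.10525821] [-0.16542254 -0.29624042 -1.57650753] 38.69839001808278
```

View pics/zd4.png

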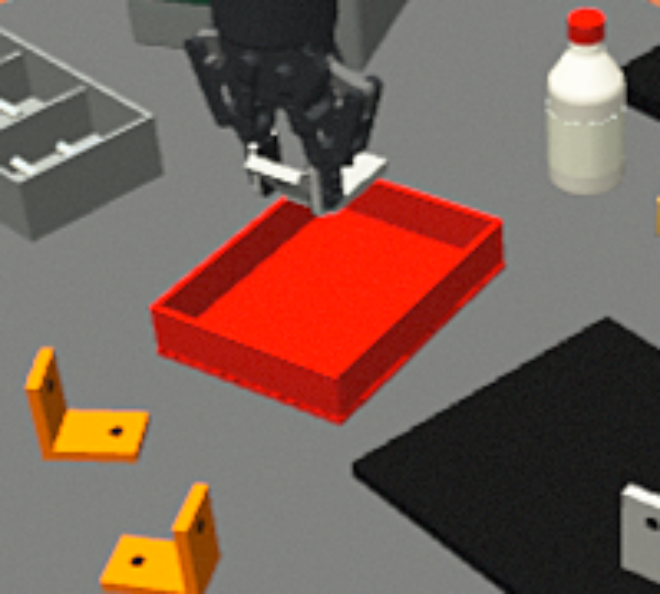

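View pics/wrist4.png

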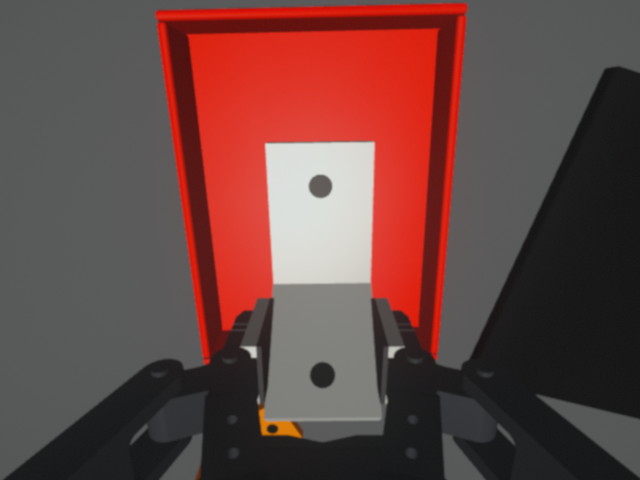

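Run:
```python
from h import *
for u,z in[((158,14),.04),((467,8),.04),((206,358),.04),((437,355),.04),((188,35),.005),((437,30),.005),((222,331),.005),((418,327),.005)]:print(u,z,atz("wrist",u,z).round(3))
```

```text
(158, 14) 0.04 [0.614 0.412 0.04 ]
(467, 8) 0.04 [0.645 0.268 0.04 ]
(206, 358) 0.04 [0.426 0.369 0.04 ]
(437, 355) 0.04 [0.457 0.226 0.04 ]
(188, 35) 0.005 [0.611 0.409 0.005]
(437, 30) 0.005 [0.642 0.271 0.005]
(222, 331) 0.005 [0.424 0.368 0.005]
(418, 327) 0.005 [0.455 0.229 0.005]
```

The tray centre comes out at (0.535, 0.319) and the bracket is centred over it. Lowering and releasing.

>>> {"name": "move_arm", "arguments": {"steps": [{"fingers": 30, "translation": [0, 0, -20], "turn": 0}, {"fingers": 30, "translation": [0, 0, -25], "turn": 0}, {"fingers": 30, "translation": [0, 0, -20], "turn": 0}, {"fingers": 30, "translation": [0, 0, -13], "turn": 0}, {"fingers": 30, "translation": [0, 0, -7], "turn": 0}, {"fingers": 30, "translation": [0, 0, -4], "turn": 0}, {"fingers": 30, "translation": [0, 0, 0], "turn": 0}, {"fingers": 30, "translation": [0, 0, 0], "turn": 0}]}}

```text
t: 6.72
eef_pos: [0.5053, 0.3123, 0.0168]
tool_rot: [-0.0, 0.774, -0.633, 0.0]
contact_force: [-0.6, -0.6, -2.9]
gripper_width: 0.454
```

Run:
```python
from h import *
im=read_camera("side");cv2.imwrite("pics/zd5.png",cv2.resize(im[60:240,160:360],None,fx=3.3,fy=3.3))
o=get_obs();print(o["t"],o["eef_pos"],o["contact_force"],o["gripper_width"]*85.4)
```

```text
6.775 [0.50531553 0.3122626  0.01682204] [-0.99219121 -0.45569931 -0.95287765] 38.43274440097228
```

View pics/zd5.png

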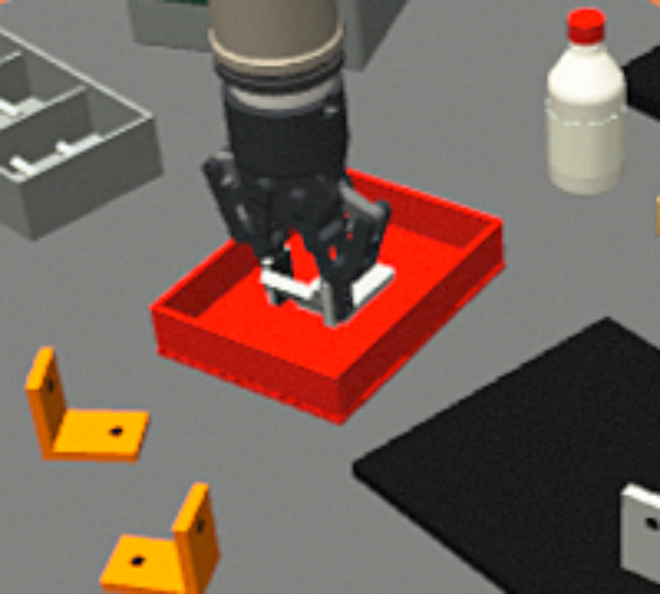

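Just above the floor with no contact felt yet. I'll go down a little more before opening.

>>> {"name": "move_arm", "arguments": {"steps": [{"fingers": 30, "translation": [0, 0, -1.5], "turn": 0}, {"fingers": 30, "translation": [0, 0, 0], "turn": 0}, {"fingers": 30, "translation": [0, 0, 0], "turn": 0}]}}

```text
t: 7.15
eef_pos: [0.505, 0.312, 0.0148]
tool_rot: [-0.0, 0.774, -0.633, 0.0]
contact_force: [-0.3, -0.2, -1.3]
gripper_width: 0.447
```

>>> {"name": "move_arm", "arguments": {"steps": [{"fingers": 44, "translation": [0, 0, 0], "turn": 0}, {"fingers": 56, "translation": [0, 0, 0], "turn": 0}, {"fingers": 56, "translation": [0, 0, 0], "turn": 0}, {"fingers": 56, "translation": [0, 0, 0], "turn": 0}, {"fingers": 56, "translation": [0, 0, 10], "turn": 0}, {"fingers": 56, "translation": [0, 0, 25], "turn": 0}, {"fingers": 56, "translation": [0, 0, 35], "turn": 0}, {"fingers": 56, "translation": [0, 0, 40], "turn": 0}, {"fingers": 56, "translation": [0, 0, 40], "turn": 0}, {"fingers": 56, "translation": [0, 0, 0], "turn": 0}]}}

```text
t: 8.4
eef_pos: [0.5071, 0.3132, 0.169]
tool_rot: [-0.004, 0.774, -0.633, 0.001]
contact_force: [-0.2, -0.7, 0.1]
gripper_width: 0.657
```

Run:
```python
from h import *
cv2.imwrite("pics/wrist6.png",read_camera("wrist"))
cv2.imwrite("pics/side6.png",read_camera("side"))
cv2.imwrite("pics/scene6.png",read_camera("scene"))
o=get_obs();print(o["t"],o["eef_pos"],o["contact_force"],o["gripper_width"]*85.4)
```

```text
8.55 [0.50446898 0.31174193 0.16446395] [ 0.36630894 -0.55804126  0.44653844] 56.29598310486485
```

View pics/wrist6.png

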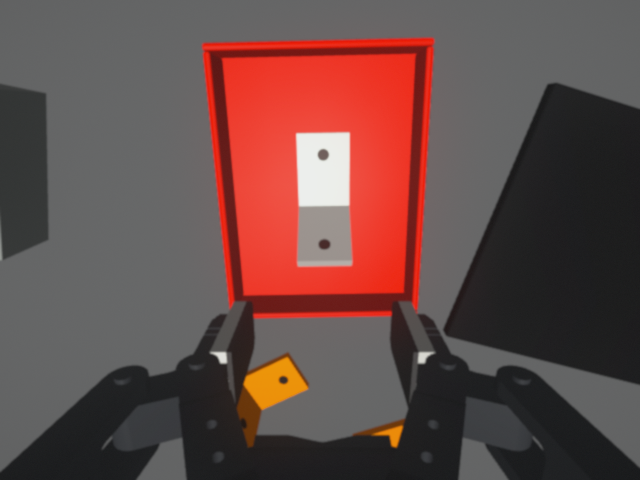

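View pics/side6.png

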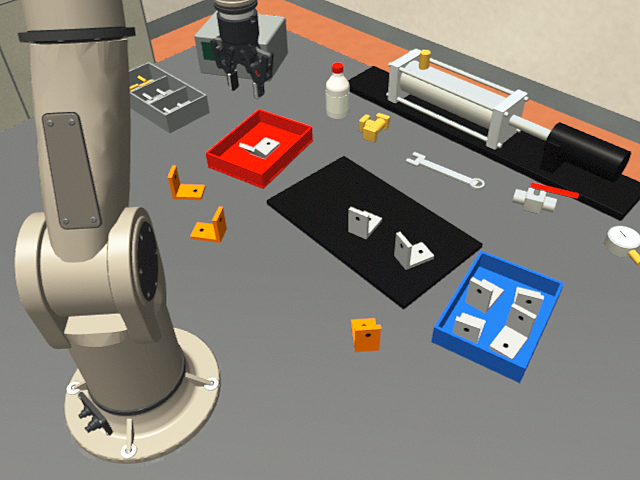

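View pics/scene6.png

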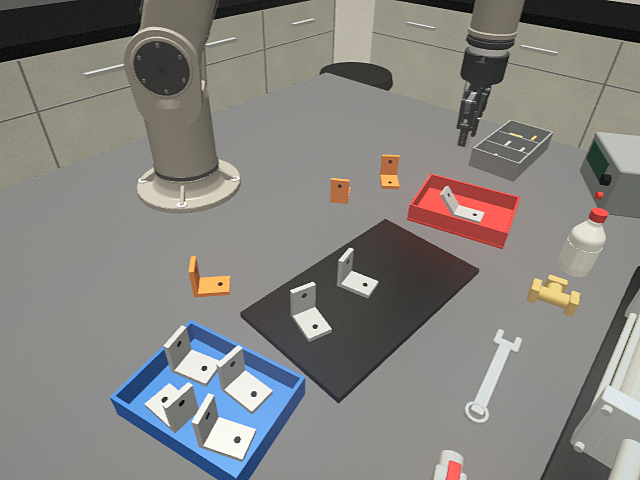

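The bracket lies flat in the middle of the red tray (wrist (324,200), side (260,147)). Both good brackets stand where they were (scene (345,270) and (303,300)). The gripper is clear, so I'm handing in.

```bash
python3 -c "
from station import *
print(hand_in())"
```

```text
the job is handed in; nothing more can be done
None
```

The bent bracket is in the red reject tray, and I handed the job in at about 8.6 s. I gripped it across its leg, carried it over and lowered it to within about a millimetre of the tray floor. Then I released it and lifted the gripper about 15 cm clear.

The last pictures from all three cameras show it lying flat on its foot in the middle of the tray, away from every wall. In the scene and side pictures, the two good brackets stand where they did at the start. The contact force after release was about zero. During the moves it never read above about 6 N, but I only read it between moves.

No check failed or disagreed.

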